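# Clear used sharps into the drop-tray container

## Robot

A 6-joint arm with a two-finger parallel gripper is mounted at the origin on the work surface. World frame = base frame: x ahead of the robot, y to its left, z up, the work surface at z = 0. Lengths are in mm, angles in rad, forces in N, time in s.
With the tool pointing down it reaches from about 400 to 925 mm from the base axis. Payload 12.5 kg.
Tool frame: the origin (TCP) lies at the very end of the fingers, on their centre line; the grasp point (between the pads) lies 19 mm behind it; z points along the fingers, y is the line along which they close (so a half turn about z gives the same grasp; the last joint's range is limited). The gripper opens to 95 mm and grips with 3 to 60 N. Pads are 20 mm wide; open, the fingers measure 119 mm over their backs; the gripper's body (75 mm by 180 mm) begins 59 mm behind the grasp point.
Start: joints at [1.203, 0.491, 1.559, -0, 1.092, -0.106], TCP at [161.744, 603.726, 214.661] pointing down, gripper open.
Joint ranges: [-3.1, 3.1], [-0.84, 2.19], [0.05, 2.79], [-1.13, 4.28], [0.06, 2.93], [-2.69, 2.69]. Speed limits (rad/s): [2.22, 2.22, 2.79, 3.14, 3.14, 3.14].

## Interface

Orientations are given as [roll, pitch, yaw] about the fixed x, y, z axes, in that order (R = Rz(yaw) Ry(pitch) Rx(roll)).
In Python, from cell import env gives the robot as it stands.
- The arm moves only by the shell command python3 steer.py 'ROWS'. ROWS is a JSON object whose key "offsets" holds a list of rows, 1 to 5 of them, each of 5 numbers: dx, dy, dz in mm, then a turn about the tool's z in rad, then the opening from 0.0 (shut) to 1.0 (fully open); each row is the pose to reach, as a shift and turn from the pose commanded when the command began, along the tool's axes at that moment; what a row does not reach only later rows make up. A row lasts 1/12 s, in which the tool goes at most 41.7 mm and 0.125 rad, less where a joint would pass 70% of its speed; a pose out of reach is approached as far as the arm can. The fingers move at their own pace and stop on an object; the grip force is fixed at half the most. Time passes only in rows, so rows that do not move let the fingers close. It prints the time, the measured TCP pose, the force, the opening and the grip force at its end. Input that does not fit is refused with a message, and nothing moves.
- env.state(): the state, without advancing time (a new reading comes with each control period).
- env.read_camera(name): name is "scene" or "side" or "wrist"; returns (picture, depth): 384x512x3 uint8, red, green, blue; 384x512 float32, mm along the optical axis (not along the pixel's ray), 0 where there is no reading.
- env.camera_info(name): a dict with "vertical_fov" (degrees; the focal length in pixels is half the picture's height over the tangent of half this angle, whatever the lens; pixels are square), "cx", "cy" (the principal point, pixels), "origin" and "attitude" of the camera in the world. Camera axes: x right, y down, z forward; pixel columns grow to the right and rows downward; lengths in mm; the calibration is good to about 2 mm. A picture is of the moment at which its call begins: read the wrist's pose just before it. camera_info takes no time and is no camera call; for the wrist camera it gives the pose at the moment of the call.
- env.job_done(): hands the job in; it is judged then, once.
The state is a dict: "t": time; "joints": joint angles; "qvel": joint speeds; "tau": joint torques, N m; "eef_pos": TCP position; "tcp_rot": TCP orientation; "ft_force": force on the tool from outside, world axes, zero at the start; "moment": the same for the moment, N m; "opening": opening from 0.0 (shut) to 1.0 (fully open); "grip_force": force on a finger pad.
Only numpy, scipy, OpenCV 4.12 (cv2) and the standard library are available. Lean on these libraries where they do the work, as an engineer would, in place of code of your own. Each camera call takes 0.05 s, during which the arm holds its last target. There are 200 camera calls.

## Task

Clear every used syringe and blood-collection holder away into the sharps container: first press the rocker on its lid over to unlock the drop tray, lay the used items on the tray and push its front flap back so that they slide down into the bin. When all are inside, leave the tray level again and press the rocker back over to lock it; do not disturb the tube rack, label roll or glove box.

Things in the scene. Friction and masses are not known exactly. Their poses are not given: they have to be found in the camera images.
- container: Fixed sharps container: red translucent box 240 (x) x 290 (y) mm, white lid, deck 180 mm high. Origin under its centre at bench level; front (tray flap) to -x, towards the robot; rocker lock on its +y side deck. Lid opening over the tray: x = -107 to +40 mm, y = -101 to +101 mm. Front rim 142 mm high, just ahead of the flap. Inner floor 6 mm; items dropped in lie lower than 105 mm.
- tray (a joint): Tilt of the grey drop tray, rad: 0 level (rest) to 1.05 tipped to the rear. Hinge along the container's y at its x = -20 mm, z = 130 mm. Tray about 140 g, front-heavy: falls back level when let go; 1 to 4 N at the flap tips it, unless locked. Beyond about 0.8 rad all on it slides off its rear edge into the bin; while level a fixed baffle behind it (x = +43 mm) keeps things in.
- flap_top (a point): Middle of the top edge of the flap, the tray's upright front wall, 196 mm wide, 4 mm thick, its front face straight below this point (the 8 mm high rolled edge stands 5 mm further out). Tray level: 188 mm above the bench, 46 mm above the box's front rim, 92 mm ahead of and 58 mm above the tray's hinge. Pushed to the rear it swings up and back about that hinge. Axes turn with the tray.
- tray_floor (a point): Point on top of the tray's flat floor, midway across, 20 mm ahead of the tray's hinge; 130 mm above the bench when level. From here the floor runs 68 mm forward to the flap, 80 mm rearward to its open rear edge (baffle just behind) and 95 mm to each side (low lips, then fixed side skirts up to the 180 mm deck). Axes turn with the tray.
- lock (a joint): Black over-centre rocker lock on the lid, rad: about +0.30 locked (front half up, as found), about -0.30 unlocked (front half pressed down). It snaps over past 0 and stays at either end; 3 to 5 N pressed straight down on the raised end flips it.
- lock_front (a point): Top of the rocker's front end (towards the container's front): press here to unlock. The rocker is 56 mm long (container's x), 23 mm wide, pivoted midway between lock_front and lock_rear, 22 mm from each, 186 mm above the bench. This end is about 200 mm high when up, 187 mm when down; the deck around it 180 mm.
- lock_rear (a point): Top of the rocker's rear end (towards the container's rear): press here to lock. Same heights as lock_front.
- pad: Absorbent bench pad 270 x 330 mm, 3 mm thick, fixed to the bench; origin at its centre at bench level. The used items lie on it at first.
- tube_rack: Bystander: black rack 70 x 140 mm with capped blood tubes, 96 mm high, origin under its centre.
- label_roll: Bystander: beige holder 90 x 120 mm with a roll of labels, 90 mm high, origin under its centre.
- glove_box: Bystander: box of gloves 85 x 160 x 70 mm, origin under its centre.
- syringe0: Used safety syringe lying flat, 123 mm long, 14 g; may be absent. Origin on its axis at mid-barrel, x axis towards the sheath. Clear barrel 15 mm across, x = -35 to +35 mm (grip here); orange needle sheath 12 mm across to x = +75 mm; finger flange 24 mm wide, 15 mm high at x = -36 mm (so it does not roll); thumb plate ends at x = -49 mm. On the pad its axis lies 7.5 mm above the pad.
- syringe1: Used safety syringe lying flat, 123 mm long, 14 g; may be absent. Origin on its axis at mid-barrel, x axis towards the sheath. Clear barrel 15 mm across, x = -35 to +35 mm (grip here); orange needle sheath 12 mm across to x = +75 mm; finger flange 24 mm wide, 15 mm high at x = -36 mm (so it does not roll); thumb plate ends at x = -49 mm. On the pad its axis lies 7.5 mm above the pad.
- syringe2: Used safety syringe lying flat, 123 mm long, 14 g; may be absent. Origin on its axis at mid-barrel, x axis towards the sheath. Clear barrel 15 mm across, x = -35 to +35 mm (grip here); orange needle sheath 12 mm across to x = +75 mm; finger flange 24 mm wide, 15 mm high at x = -36 mm (so it does not roll); thumb plate ends at x = -49 mm. On the pad its axis lies 7.5 mm above the pad.
- holder0: Used blood-tube holder lying flat, 103 mm long, 16 g; may be absent. Origin on its axis at mid-barrel, x axis towards the shield. Pale barrel 20 mm across, x = -26 to +26 mm (grip here); orange needle shield 10 mm wide to x = +74 mm; flange 28 mm wide, 20 mm high at x = -27 mm (so it does not roll). On the pad its axis lies 10 mm above the pad.
- holder1: Used blood-tube holder lying flat, 103 mm long, 16 g; may be absent. Origin on its axis at mid-barrel, x axis towards the shield. Pale barrel 20 mm across, x = -26 to +26 mm (grip here); orange needle shield 10 mm wide to x = +74 mm; flange 28 mm wide, 20 mm high at x = -27 mm (so it does not roll). On the pad its axis lies 10 mm above the pad.
- holder2: Used blood-tube holder lying flat, 103 mm long, 16 g; may be absent. Origin on its axis at mid-barrel, x axis towards the shield. Pale barrel 20 mm across, x = -26 to +26 mm (grip here); orange needle shield 10 mm wide to x = +74 mm; flange 28 mm wide, 20 mm high at x = -27 mm (so it does not roll). On the pad its axis lies 10 mm above the pad.

How it is judged:
By the outcome, as a careful person would: the job done as asked, in the order asked, and still so for the second after the job is handed in, with the robot touching nothing.
Of syringe0, syringe1, syringe2, holder0, holder1, holder2 only 4 to 6 are there at a start; the rules pass over those that are not, and their reading is None.
At some moment in a run one of syringe0, syringe1, syringe2, holder0, holder1, holder2 may be knocked a few centimetres aside while the robot is not near it.
Once in a run the grip may slacken for a moment while it holds something.
It also fails if it takes over 210 s, if anything falls off the work surface, if the arm or the gripper's body presses on something with over 40 N, if the wrist force passes 120 N, or if a joint passes its speed limit or range.

## Working session

There is one attempt and no reset: what is moved stays moved. The work goes in short steps, Python scripts to look and compute and a shell command to move; the robot and the scene stay as the last step left them, time stands still between calls to the robot, and variables do not carry over. Pictures are saved under pics/ and viewed, at most 14 in all, crops included, and the job is handed in when it is done.

```bash
ls; mkdir -p pics
python3 - <<'E'
from cell import env
import cv2
s=env.state(); print(s)
for n in ("scene","side","wrist"):
    print(n,env.camera_info(n)); p,d=env.read_camera(n); cv2.imwrite(f"pics/{n}0.png",p[:,:,::-1])
E
```

```text
cell.py
pics
steer.py
{'t': 0.0, 'joints': array([ 1.20339989e+00,  4.91554857e-01,  1.55947075e+00, -1.73224940e-05,
        1.09172056e+00, -1.05599527e-01]), 'qvel': array([-0.00074212,  0.00051281, -0.00113236, -0.00132295,  0.00090888,
        0.00037952]), 'tau': array([ 8.06492535e-04, -6.12665176e+01, -2.58185184e+01,  6.93386444e-02,
        4.82526398e-02, -1.16856295e-04]), 'eef_pos': array([161.64806176, 603.46423067, 214.05734271]), 'tcp_rot': array([-3.14044394e+00, -1.06306845e-04,  2.87980368e+00]), 'ft_force': array([ 0.09143822, -0.64522726, -0.35242874]), 'moment': array([ 0.00248176, -0.01571796,  0.02220222]), 'grip_force': 0.0, 'opening': 0.9963603642006652}
scene {'vertical_fov': 47.52778043098795, 'cx': 259.5876923779462, 'cy': 188.1653013913323, 'origin': array([1514.4214881 ,   36.27431604, 1214.06447894]), 'attitude': array([-2.42558816, -0.01479285,  1.61717104])}
side {'vertical_fov': 43.48502379717778, 'cx': 260.79184233244894, 'cy': 181.20750233735114, 'origin': array([  47.60752604, 1045.3732061 , 1485.67794024]), 'attitude': array([-2.42972931, -0.01750615, -2.64828239])}
wrist {'vertical_fov': 70.89093862727798, 'cx': 251.69902225900063, 'cy': 192.03754846277593, 'origin': array([ 82.92693621, 624.19173541, 383.79320681]), 'attitude': array([2.85289450e+00, 8.82862593e-04, 1.31074381e+00])}
```
View pics/scene0.png

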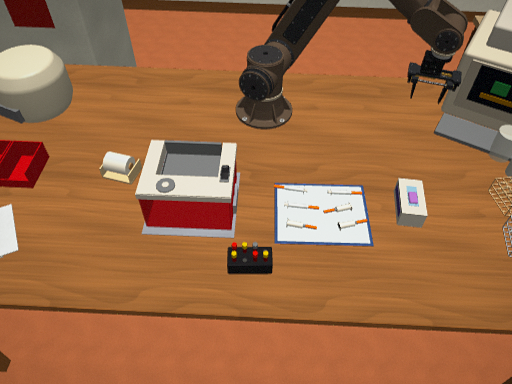

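View pics/side0.png

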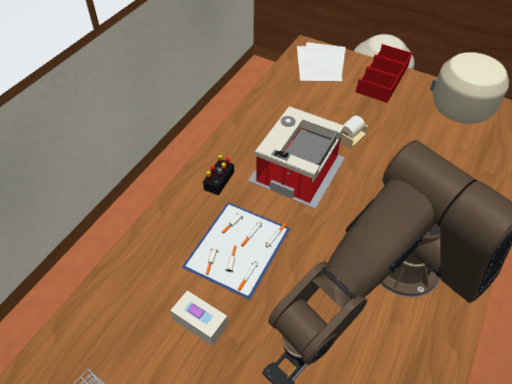

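The scene view shows the container at about (190,185) with the rocker at (225,173). The pad is at about (323,213) with six items on it: syringes and holders. The rack is at (250,258), the glove box at (410,200) and the label roll at (118,165). Next I'll convert pixels to world positions.

Create h.py:
```python
import numpy as np, cv2
from cell import env
from scipy.spatial.transform import Rotation as R
def cam(n):
    i=env.camera_info(n); p,d=env.read_camera(n); f=d.shape[0]/2/np.tan(np.radians(i["vertical_fov"])/2)
    return dict(p=p,d=d,f=f,c=(i["cx"],i["cy"]),o=np.array(i["origin"]),R=R.from_euler("xyz",i["attitude"]).as_matrix())
def cloud(c):
    v,u=np.mgrid[:c["d"].shape[0],:c["d"].shape[1]]
    k=np.dstack([(u-c["c"][0])/c["f"],(v-c["c"][1])/c["f"],np.ones_like(u)])*c["d"][...,None]
    return k@c["R"].T+c["o"]
def onplane(c,u,v,z):
    r=c["R"]@np.array([(u-c["c"][0])/c["f"],(v-c["c"][1])/c["f"],1]); return c["o"]+r*(z-c["o"][2])/r[2]
def proj(c,X):
    k=(np.asarray(X)-c["o"])@c["R"]; return k[...,:2]/k[...,2:]*c["f"]+c["c"]
def tool(dp,yaw=None):
    "world shift -> tool axes; turn about tool z to reach world yaw (mod pi)"
    s=env.state(); T=R.from_euler("xyz",s["tcp_rot"]); d=T.inv().apply(np.asarray(dp,float))
    if yaw is None: return d.round(1)
    t=-(yaw-s["tcp_rot"][2]); return d.round(1),round((t+np.pi/2)%np.pi-np.pi/2,3),s["joints"].round(2)
def go(xyz,yaw=None):
    s=env.state(); print("t",round(s["t"],2),"at",s["eef_pos"].round(1),s["tcp_rot"].round(3)); print("move",tool(np.array(xyz)-s["eef_pos"],yaw))
```

Run:
```python
from h import *
c=cam("scene"); P=cloud(c)
for n,(u,v) in dict(lid=(200,190),deckFL=(237,144),deckFR=(153,142),deckBL=(236,199),deckBR=(138,197),rocker_t=(225,168),rocker_b=(225,178),tray=(195,163),rack=(250,250),glove=(410,200),roll=(118,163),pad=(323,235)).items():
    print(n,P[v,u].round(0))
m=(np.abs(P[...,2]-180)<6)&(P[...,1]<50)&(P[...,0]>300)
m=m.astype(np.uint8); m=cv2.morphologyEx(m,cv2.MORPH_CLOSE,np.ones((25,25)))
n,l,st,ce=cv2.connectedComponentsWithStats(m); k=1+st[1:,4].argmax(); q=P[l==k]; q=q[np.abs(q[:,2]-180)<6]
print("deck",cv2.minAreaRect(q[:,:2].astype(np.float32)),np.median(q[:,2]))
hsv=cv2.cvtColor(c["p"],cv2.COLOR_RGB2HSV)
b=(hsv[...,0]>100)&(hsv[...,0]<130)&(hsv[...,1]>120); b[:,:265]=0;b[:,380:]=0;b[:175]=0;b[255:]=0
v,u=np.nonzero(b); print("pad",len(u),cv2.minAreaRect(np.array([onplane(c,a,e,3)[:2] for a,e in zip(u,v)],np.float32)))
```

```text
lid [ 631. -176.  177.]
deckFL [222. -97.  -5.]
deckFR [ 425. -367.  179.]
deckBL [555. -73.  48.]
deckBR [ 662. -367.  167.]
rocker_t [ 548. -105.  195.]
rocker_b [ 579. -103.  181.]
tray [ 465. -221.  125.]
rack [761. -12.  49.]
glove [546. 521.  74.]
roll [ 436. -509.   77.]
pad [656. 229.   0.]
deck ((535.81591796875, -228.62237548828125), (253.23806762695312, 298.82098388671875), 0.5065819621086121) 178.20341183142523
pad 394 ((560.7545166015625, 226.9163818359375), (265.78564453125, 324.9869079589844), 1.3384411334991455)
```

```bash
python3 steer.py '{"offsets": [[-40,-26,-6,0,1],[-80,-52,-12,0,1],[-120,-78,-18,0,1],[-160,-104,-24,0,1],[-190,-124,-28,0,1]]}'; python3 steer.py '{"offsets": [[-36,-24,-4,0,1],[-72,-47,-8,0,1],[-108,-70,-12,0,1],[-144,-94,-15,0,1],[-180,-117,-18,0,1]]}';python3 steer.py '{"offsets": [[-27,-18,0,0,1],[-54,-36,0,0,1],[-54,-36,0,0,1],[-54,-36,0,0,1]]}'
python3 - <<'E'
from h import *
s=env.state(); print(s["t"],s["eef_pos"],s["tcp_rot"],s["joints"])
c=cam("wrist"); np.save("w1.npy",c,allow_pickle=True); cv2.imwrite("pics/w1.png",c["p"][:,:,::-1])
E
```

```text
t: 0.62
eef_pos: [300.6, 448.3, 240.5]
tcp_rot: [3.142, -0.0, 2.88]
ft_force: [0.2, 0.4, -0.5]
opening: 1.001
grip_force: 0.0
t: 1.03
eef_pos: [439.5, 293.7, 258.1]
tcp_rot: [3.141, 0.0, 2.88]
ft_force: [0.3, 1.2, -0.6]
opening: 1.0
grip_force: 0.0
t: 1.37
eef_pos: [482.1, 245.5, 257.5]
tcp_rot: [-3.141, -0.0, 2.877]
ft_force: [-0.3, 0.5, -0.4]
opening: 1.004
grip_force: 0.0
1.3667 [482.12735331 245.54793272 257.47970903] [-3.14139012e+00 -4.98609142e-04  2.87693834e+00] [ 3.48896929e-01  3.28181910e-01  1.70764684e+00  1.35890360e-04
  1.10628818e+00 -9.57306039e-01]
```

View pics/w1.png

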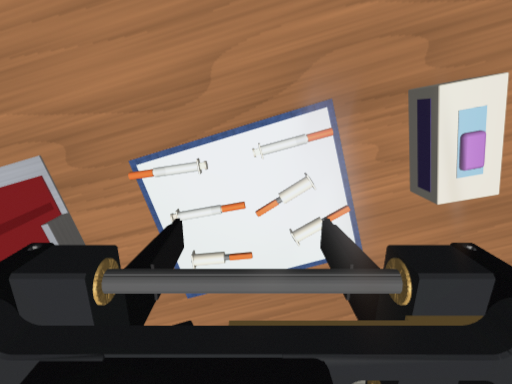

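The wrist view shows all six items. Syringes have flanges near (205,166), (178,215) and (257,148). Holders have flanges near (311,180), (195,258) and (296,237). Now a second view, with items segmented from the depth.

```bash
python3 steer.py '{"offsets": [[-35,9,0,0,1],[-68,18,0,0,1],[-68,18,0,0,1],[-68,18,0,0,1]]}'
cat > items.py <<'E'
from h import *
def items(c,pad=((425,700),(60,395))):
    P=cloud(c); P=np.nan_to_num(P); hsv=cv2.cvtColor(c["p"],cv2.COLOR_RGB2HSV)
    (x0,x1),(y0,y1)=pad
    box=(P[...,0]>x0)&(P[...,0]<x1)&(P[...,1]>y0)&(P[...,1]<y1)&(c["d"]>0)
    org=box&(P[...,2]<40)&(hsv[...,0]<14)&(hsv[...,1]>150)&(hsv[...,2]>120)
    n,l,st,ce=cv2.connectedComponentsWithStats(org.astype(np.uint8)); out=[]
    hi=box&(P[...,2]>7)&(P[...,2]<45)
    for k in range(1,n):
        if st[k,4]<25: continue
        near=cv2.dilate((l==k).astype(np.uint8),np.ones((5,5)))>0
        m2=hi|(l==k); n2,l2=cv2.connectedComponents(m2.astype(np.uint8)); lab=np.bincount(l2[l==k]).argmax()
        out.append((l==k,l2==lab,P))
    return out
E
python3 - <<'E'
from items import *
c2=cam("wrist"); np.save("w2.npy",c2,allow_pickle=True); cv2.imwrite("pics/w2.png",c2["p"][:,:,::-1])
for f in("w1","w2"):
    c=np.load(f+".npy",allow_pickle=True).item(); print(f,c["o"].round(1))
    for o,m,P in items(c):
        q=P[m]; oc=P[o].mean(0); 
        r=cv2.minAreaRect(q[:,:2].astype(np.float32)); print(m.sum(),"org",oc.round(0),"rect",np.round(r[0],0),np.round(r[1],0),"ztop",np.percentile(q[:,2],[50,95]).round(1))
P=cloud(c2); print("padz",np.median(P[100:140,:][...,2]))
E
```

```text
t: 1.75
eef_pos: [551.8, 247.5, 257.0]
tcp_rot: [-3.141, -0.001, 2.88]
ft_force: [-0.7, -0.8, -0.4]
opening: 1.001
grip_force: 0.0
w1 [403.5 266.3 427.2]
683 org [448.  75.  15.] rect [452. 119.] [117.  23.] ztop [16.  18.4]
620 org [537. 199.  15.] rect [534. 155.] [123.  19.] ztop [15.8 18.1]
649 org [553. 247.  18.] rect [545. 281.] [ 27. 103.] ztop [19.7 23.4]
592 org [625. 186.  17.] rect [625. 153.] [102.  26.] ztop [18.8 23.1]
w2 [473.1 268.  426.7]
857 org [461. 343.  15.] rect [460. 313.] [ 23. 123.] ztop [16.  18.4]
773 org [449.  76.  15.] rect [458. 119.] [117.  24.] ztop [16.1 18.4]
718 org [553. 250.  18.] rect [540. 280.] [ 27. 103.] ztop [19.8 23.3]
717 org [538. 198.  15.] rect [533. 155.] [123.  23.] ztop [15.9 18.3]
556 org [626. 186.  17.] rect [624. 154.] [102.  23.] ztop [18.8 23.1]
padz 2.7153384993822556
```

View pics/w2.png

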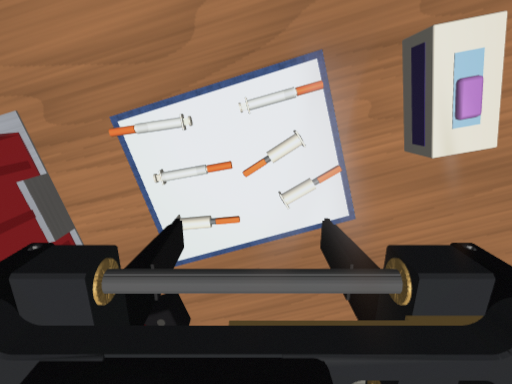

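Depth segmentation gives clean axes. One holder, at pixel (315,185), was missed and I'll fix that. Now over the container to measure it.

```bash
python3 steer.py '{"offsets": [[-13,-38,-9,0,0],[-26,-75,-18,0,0],[-39,-113,-26,0,0],[-52,-150,-35,0,0],[-65,-188,-43,0,0]]}';python3 steer.py '{"offsets": [[-13,-38,0,0,0],[-26,-75,0,0,0],[-39,-113,0,0,0],[-52,-150,0,0,0],[-65,-188,0,0,0]]}';python3 steer.py '{"offsets": [[0,0,0,0,0],[0,0,0,0,0],[0,0,0,0,0]]}'
python3 - <<'E'
from items import *
c=np.load("w2.npy",allow_pickle=True).item(); P=cloud(c); hsv=cv2.cvtColor(c["p"],cv2.COLOR_RGB2HSV)
print("item6",P[175,328].round(0),hsv[175,328],P[190,300].round(0), [(P[o].mean(0).round(),m.sum()) for o,m,_ in items(c)][:0])
c=cam("wrist"); np.save("w3.npy",c,allow_pickle=True); cv2.imwrite("pics/w3.png",c["p"][:,:,::-1])
P=cloud(c); m=(np.abs(P[...,2]-180)<5)
q=P[m]; print(len(q),q.min(0),q.max(0),cv2.minAreaRect(q[:,:2].astype(np.float32)))
E
```

```text
t: 2.22
eef_pos: [564.5, 47.7, 301.7]
tcp_rot: [3.141, 0.0, 2.882]
ft_force: [0.4, 0.0, -0.2]
opening: 0.709
grip_force: 0.0
t: 2.63
eef_pos: [579.1, -150.6, 301.3]
tcp_rot: [3.141, 0.0, 2.881]
ft_force: [1.9, -0.3, 0.5]
opening: 0.355
grip_force: 0.0
t: 2.88
eef_pos: [579.5, -149.0, 300.9]
tcp_rot: [3.141, -0.0, 2.88]
ft_force: [-0.1, 0.7, 0.5]
opening: 0.145
grip_force: 0.0
item6 [594. 358.  18.] [ 11 124 222] [605. 311.  22.] []
27346 [ 406.72010406 -379.35821164  175.0112372 ] [653.88736398 -80.90385078 184.99857607] ((531.096435546875, -230.15147399902344), (246.65077209472656, 297.02984619140625), 0.5028378367424011)
```

View pics/w3.png

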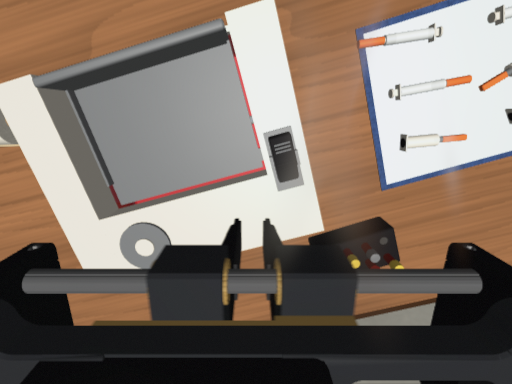

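The lid fills the upper left, with the flap from (40,80) to (225,30). The rocker spans about (280,130) to (290,180), with its front end up. Now to measure the rocker and flap.

Run:
```python
from items import *
c=np.load("w3.npy",allow_pickle=True).item(); P=cloud(c); g=c["p"].max(2)
v,u=np.mgrid[:384,:512]
m=(u>262)&(u<308)&(v>120)&(v<196)&(g<75)
q=P[m]; print("rocker",len(q),cv2.minAreaRect(q[:,:2].astype(np.float32)))
o=np.argsort(q[:,0]); 
for k in np.array_split(o,7): print(q[k].mean(0).round(1))
m=(P[...,2]>160)&(P[...,2]<215)&(P[...,0]<460)&(P[...,1]>-330)&(P[...,1]<-125)
q=P[m&(g<110)]; print("flap",len(q),q.min(0).round(1),q.max(0).round(1))
t=q[q[:,2]>185]; print("top",len(t),cv2.minAreaRect(t[:,:2].astype(np.float32)))
m=(np.abs(P[...,2]-130)<5)&(P[...,0]>400)&(P[...,0]<640)&(P[...,1]<-110)&(P[...,1]>-360)&(v<240);q=P[m];print("floor",len(q),np.median(q[:,2]),cv2.minAreaRect(q[:,:2].astype(np.float32)))
m=(np.abs(P[...,2]-180)<4)&(P[...,1]>-130)&(g>180);q=P[m];print("deck right strip",np.median(q[:,2]),cv2.minAreaRect(q[:,:2].astype(np.float32)))
c=np.load("w2.npy",allow_pickle=True).item();P=cloud(c)
m=(P[...,2]>7)&(P[...,2]<45)&(P[...,0]>560)&(P[...,0]<645)&(P[...,1]>230)&(P[...,1]<380)&(v<218)
q=P[m];print("holder6",len(q),cv2.minAreaRect(q[:,:2].astype(np.float32)))
```

```text
rocker 667 ((538.3075561523438, -109.68286895751953), (79.79906463623047, 26.807653427124023), 8.124678611755371)
[ 529.8 -108.2  198.4]
[ 534.2 -108.   197. ]
[ 541.8 -110.4  195.6]
[ 549.7 -108.6  194.1]
[ 555.2 -109.8  193.2]
[ 562.  -111.3  191. ]
[ 571.6 -113.1  186.9]
flap 1622 [ 414.1 -329.7  160. ] [ 424.3 -133.7  188.8]
top 394 ((422.5225524902344, -231.0043182373047), (2.304614782333374, 192.42604064941406), 0.6081070899963379)
floor 19614 129.74860464318138 ((493.88641357421875, -231.82220458984375), (159.7185516357422, 202.87741088867188), 0.5734474658966064)
deck right strip 179.71553747627922 ((529.99755859375, -105.5916519165039), (246.57296752929688, 49.04502868652344), 0.0983797088265419)
holder6 692 ((602.13232421875, 301.01153564453125), (150.41299438476562, 61.99360656738281), 79.64291381835938)
```

```bash
python3 steer.py '{"offsets": [[20,8,20,0,0],[40,16,40,0,0],[62,25,60,0,0],[62,25,90,0,0],[62,25,90,0,0]]}';python3 steer.py '{"offsets": [[0,0,0,0,0],[0,0,5,0,0],[0,0,10,0,0],[0,0,14,0,0],[0,0,17,0,0]]}';python3 steer.py '{"offsets": [[0,0,3,0,0],[0,0,6,0,0],[0,0,6,0,0]]}'
```

```text
t: 3.35
eef_pos: [524.1, -107.2, 207.5]
tcp_rot: [3.141, -0.006, 2.883]
ft_force: [0.2, -0.4, -1.1]
opening: 0.004
grip_force: 0.0
t: 3.77
eef_pos: [526.7, -110.2, 193.8]
tcp_rot: [-3.142, 0.0, 2.88]
ft_force: [-1.4, -1.0, 1.7]
opening: 0.001
grip_force: 0.8
t: 4.02
eef_pos: [526.5, -110.2, 187.2]
tcp_rot: [3.141, -0.001, 2.88]
ft_force: [0.1, -0.2, -0.4]
opening: 0.002
grip_force: 0.0
```

```bash
python3 steer.py '{"offsets": [[0,0,2,0,0],[0,0,3,0,0],[0,0,3,0,0]]}';python3 steer.py '{"offsets": [[0,0,-30,0,0],[0,0,-60,0,0],[0,0,-60,0,0]]}'
python3 - <<'E'
from items import *
c=cam("wrist"); P=cloud(c); g=c["p"].max(2)
m=(P[...,0]>515)&(P[...,0]<582)&(P[...,1]>-121)&(P[...,1]<-97)&(g<75)&(P[...,2]<215)
q=P[m];o=np.argsort(q[:,0])
for k in np.array_split(o,7): print(q[k].mean(0).round(1))
E
```

```text
t: 4.27
eef_pos: [526.9, -110.2, 184.9]
tcp_rot: [3.142, 0.001, 2.88]
ft_force: [0.6, 0.0, 2.1]
opening: 0.003
grip_force: 1.1
t: 4.52
eef_pos: [528.3, -110.6, 249.6]
tcp_rot: [-3.141, 0.007, 2.88]
ft_force: [-0.6, -0.7, 0.3]
opening: 0.004
grip_force: 0.0
[ 534.8 -107.3  184.9]
[ 539.5 -107.6  185.7]
[ 543.4 -104.8  187.2]
[ 547.6 -102.6  189.1]
[ 552.7 -101.7  191.2]
[ 558.8 -101.2  193. ]
[ 565.7 -100.8  194.3]
```

Unlocked: the front end now reads 185 and the rear 194. Back to the pad with the tool turned along y, where I'll measure all items.

```bash
python3 steer.py '{"offsets": [[6,41,-4,0.125,0.6],[11,82,-8,0.25,0.6],[17,123,-12,0.375,0.6],[22,164,-16,0.5,0.6],[28,205,-20,0.625,0.6]]}';python3 steer.py '{"offsets": [[19,20,0,0.125,0.6],[38,39,0,0.25,0.6],[38,39,0,0.375,0.6],[38,39,0,0.5,0.6],[38,39,0,0.625,0.6]]}';python3 steer.py '{"offsets": [[0,0,0,0.06,0.6],[0,0,0,0.06,0.6],[0,0,0,0.06,0.6]]}'
cat > find.py <<'E'
from h import *
def find(c,reg=((420,705),(40,400)),zlo=8.0):
    P=cloud(c); ok=c["d"]>0; (x0,x1),(y0,y1)=reg
    m=ok&(P[...,0]>x0)&(P[...,0]<x1)&(P[...,1]>y0)&(P[...,1]<y1)&(P[...,2]>zlo)&(P[...,2]<32)
    n,l,st,ce=cv2.connectedComponentsWithStats(m.astype(np.uint8)); hsv=cv2.cvtColor(c["p"],cv2.COLOR_RGB2HSV); res=[]
    for k in range(1,n):
        if st[k,4]<250: continue
        q=P[l==k]; rr=cv2.minAreaRect(q[:,:2].astype(np.float32)); L,W=max(rr[1]),min(rr[1])
        o=P[(l==k)&(hsv[...,0]<16)&(hsv[...,1]>90)]
        ctr=q[:,:2].mean(0); w=np.linalg.svd(q[:,:2]-ctr,full_matrices=False)[2][0]
        if len(o): w=w*np.sign((o[:,:2].mean(0)-ctr)@w)
        s=(q[:,:2]-ctr)@w; a,b=np.percentile(s,[.5,99.5]); zt=np.percentile(q[:,2],60)
        kind="syr" if L>112 else "hol"; org=ctr+w*(b-75 if kind=="syr" else b-74)
        res.append((kind,org.round(1),round(float(np.arctan2(w[1],w[0])),3),round(L),round(W),zt.round(1),len(o)))
    return res
if __name__=="__main__":
    import sys
    s=env.state(); print(s["t"],s["eef_pos"].round(1),s["tcp_rot"].round(3))
    c=cam("wrist"); cv2.imwrite(f"pics/{sys.argv[1]}.png",c["p"][:,:,::-1])
    for r in find(c): print(*r)
E
python3 find.py w4
```

```text
t: 4.98
eef_pos: [550.2, 78.4, 262.3]
tcp_rot: [-3.141, -0.001, 2.306]
ft_force: [1.0, -0.5, -0.2]
opening: 0.298
grip_force: 0.0
t: 5.4
eef_pos: [553.3, 131.7, 261.8]
tcp_rot: [-3.14, -0.0, 1.682]
ft_force: [0.8, 0.2, 0.2]
opening: 0.591
grip_force: 0.0
t: 5.65
eef_pos: [553.5, 131.0, 262.2]
tcp_rot: [-3.14, -0.0, 1.629]
ft_force: [0.3, -0.5, 0.1]
opening: 0.601
grip_force: 0.0
5.65 [553.5 131.  262.2] [-3.14  -0.     1.629]
hol [462.4 275. ] 1.57 99 23 16.7 93
hol [614.2 285.2] 1.861 82 27 21.3 99
hol [535.8 302. ] -1.25 103 28 21.1 187
syr [534.2 140.6] 1.491 123 24 16.4 189
hol [616.6 130.8] 1.395 103 27 20.6 150
syr [456.4 128.6] -1.689 123 22 16.5 167
```

View pics/w4.png

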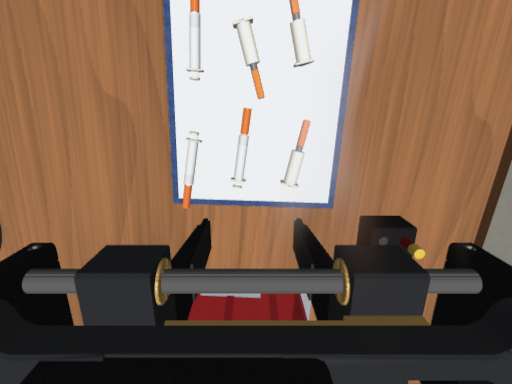

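View w4, looking along −y, shows all six items. Near row: a syringe at (190,165), a syringe at (240,155) and a holder at (295,165). Far row: three more. First I'll pick the middle near syringe.

```bash
python3 -c "
from h import *
go([534.2,140.6,6.5],1.491)"
```

```text
t 5.7 at [553.5 131.  262.4] [-3.141 -0.     1.629]
move (array([ 10.7, -18.5, 255.9]), np.float64(0.138), array([0.12, 0.37, 1.64, 0.  , 1.14, 0.06]))
```

```bash
python3 steer.py '{"offsets": [[11,-18,40,0.07,0.6],[11,-18,80,0.138,0.6],[11,-18,120,0.138,0.6],[11,-18,160,0.138,0.6],[11,-18,195,0.138,0.6]]}';python3 steer.py '{"offsets": [[0,0,25,0,0.6],[0,0,50,0,0.6],[0,0,60,0,0.6],[0,0,60,0,0.6],[0,0,60,0,0.6]]}'; python3 -c "
from h import *
go([534.2,140.6,6.5],1.491)"
```

```text
t: 6.12
eef_pos: [534.4, 140.9, 65.8]
tcp_rot: [-3.141, 0.0, 1.491]
ft_force: [1.4, 0.6, -0.6]
opening: 0.603
grip_force: 0.0
t: 6.53
eef_pos: [535.3, 141.0, 8.3]
tcp_rot: [-3.141, -0.0, 1.49]
ft_force: [0.1, -0.3, -0.8]
opening: 0.6
grip_force: 0.0
t 6.53 at [535.3 141.    8.3] [-3.141 -0.     1.49 ]
move (array([-0.5, -1. ,  1.8]), np.float64(-0.001), array([0.14, 0.68, 1.91, 0.  , 0.55, 0.22]))
```

```bash
python3 steer.py '{"offsets": [[0,-1,2,0,0],[0,-1,2,0,0],[0,-1,2,0,0],[0,-1,2,0,0],[0,-1,2,0,0]]}';python3 steer.py '{"offsets": [[0,0,0,0,0],[0,0,0,0,0],[0,0,-40,0,0],[0,0,-80,0,0],[0,0,-120,0,0]]}';python3 steer.py '{"offsets": [[0,0,-40,0,0],[0,0,-80,0,0],[0,0,-120,0,0],[0,0,-120,0,0]]}'; python3 -c "
from h import *
go([505,-220,240],1.58)"
```

```text
t: 6.95
eef_pos: [534.4, 141.2, 6.6]
tcp_rot: [3.141, -0.0, 1.489]
ft_force: [0.1, 0.8, 0.0]
opening: 0.307
grip_force: 0.0
t: 7.37
eef_pos: [533.6, 141.0, 127.0]
tcp_rot: [-3.14, 0.0, 1.489]
ft_force: [0.7, 0.2, 0.2]
opening: 0.149
grip_force: 30.0
t: 7.7
eef_pos: [536.3, 141.5, 253.4]
tcp_rot: [3.131, -0.003, 1.489]
ft_force: [0.3, 0.5, 0.2]
opening: 0.147
grip_force: 30.0
t 7.7 at [536.3 141.5 253.4] [ 3.131e+00 -3.000e-03  1.489e+00]
move (array([-362.9,   -1.8,   12.5]), np.float64(-0.091), array([0.14, 0.35, 1.69, 0.  , 1.09, 0.22]))
```

```bash
python3 steer.py '{"offsets": [[-40,3,0,0,0],[-80,6,0,0,0],[-120,10,0,0,0],[-160,13,0,0,0],[-200,16,0,0,0]]}';python3 steer.py '{"offsets": [[-40,3,0,-0.09,0],[-80,6,0,-0.09,0],[-120,9,0,-0.09,0],[-160,12,0,-0.09,0],[-184,15,0,-0.09,0]]}';python3 steer.py '{"offsets": [[0,0,0,0,0],[0,0,35,0,0],[0,0,70,0,0],[0,0,70,0,0]]}'; python3 -c "
from h import *
go([535,-244,136],1.58)"
```

```text
t: 8.12
eef_pos: [533.3, -61.3, 245.8]
tcp_rot: [3.142, -0.0, 1.489]
ft_force: [0.9, -0.3, 0.5]
opening: 0.149
grip_force: 30.0
t: 8.53
eef_pos: [533.0, -247.7, 245.5]
tcp_rot: [-3.141, 0.0, 1.577]
ft_force: [0.1, 0.3, -0.0]
opening: 0.148
grip_force: 30.0
t: 8.87
eef_pos: [531.2, -242.5, 170.4]
tcp_rot: [-3.134, -0.005, 1.579]
ft_force: [-0.1, 0.7, -0.8]
opening: 0.149
grip_force: 30.0
t 8.87 at [ 531.2 -242.5  170.4] [-3.134 -0.005  1.579]
move (array([-1.7,  4.1, 34.4]), np.float64(-0.001), array([-0.54,  0.48,  1.71,  0.  ,  0.96, -0.55]))
```

```bash
python3 steer.py '{"offsets": [[0,2,20,0,0],[0,2,34,0,0],[0,2,38,0,0],[0,2,38,0,0],[0,2,38,0,0]]}';python3 steer.py '{"offsets": [[0,0,0,0,0.35],[0,0,0,0,0.35],[0,0,0,0,0.35],[0,0,-20,0,0.35],[0,0,-50,0,0.35]]}';python3 steer.py '{"offsets": [[0,0,-40,0,0.5],[40,0,-75,0,0.5],[80,0,-75,0,0.5],[120,0,-75,0,0.6],[160,0,-75,0,0.6]]}';python3 steer.py '{"offsets": [[40,12,0,0,0.6],[80,22,0,0,0.6],[120,22,0,0,0.6],[160,22,0,0,0.6],[200,22,0,0,0.6]]}';python3 steer.py '{"offsets": [[12,0,0,0,0.6],[12,0,0,0,0.6],[12,0,0,0,0.6]]}'; python3 find.py w5
```

```text
t: 9.28
eef_pos: [536.1, -244.1, 139.2]
tcp_rot: [3.141, 0.0, 1.579]
ft_force: [0.1, 0.4, -0.2]
opening: 0.147
grip_force: 30.0
t: 9.7
eef_pos: [534.6, -243.6, 186.7]
tcp_rot: [-3.138, -0.002, 1.579]
ft_force: [0.3, -0.5, 0.7]
opening: 0.344
grip_force: 0.0
t: 10.12
eef_pos: [534.1, -87.0, 264.3]
tcp_rot: [3.139, 0.001, 1.578]
ft_force: [0.8, -0.0, 0.6]
opening: 0.573
grip_force: 0.0
t: 10.53
eef_pos: [554.4, 113.8, 263.5]
tcp_rot: [3.141, -0.0, 1.579]
ft_force: [1.0, -0.8, 0.6]
opening: 0.6
grip_force: 0.0
t: 10.78
eef_pos: [554.5, 124.0, 263.2]
tcp_rot: [3.141, 0.0, 1.58]
ft_force: [-0.4, -0.5, 1.1]
opening: 0.599
grip_force: 0.0
10.7833 [554.5 124.  263.2] [3.141 0.    1.58 ]
hol [462.8 272.1] 1.572 96 23 16.8 74
hol [617.  276.6] 1.869 72 27 21.5 43
hol [535.9 301.8] -1.249 103 28 21.1 191
hol [616.7 130.4] 1.398 103 27 20.7 159
syr [456.3 128.1] -1.687 124 23 16.6 166
```

```bash
python3 steer.py '{"offsets": [[3,31,20,0.09,0.6],[6,62,45,0.182,0.6],[6,62,85,0.182,0.6],[6,62,125,0.182,0.6],[6,62,165,0.182,0.6]]}';python3 steer.py '{"offsets": [[0,0,30,0,0.6],[0,0,60,0,0.6],[0,0,89,0,0.6],[0,0,89,0,0.6],[0,0,89,0,0.6]]}'; python3 -c "
from h import *
go([616.7,130.5,8],1.398)"
```

```text
t: 11.25
eef_pos: [617.0, 128.3, 96.4]
tcp_rot: [3.141, -0.0, 1.395]
ft_force: [1.5, -0.0, -0.1]
opening: 0.604
grip_force: 0.0
t: 11.67
eef_pos: [616.5, 128.6, 8.1]
tcp_rot: [-3.14, 0.001, 1.395]
ft_force: [0.2, -0.6, 1.2]
opening: 0.599
grip_force: 0.0
t 11.67 at [616.5 128.6   8.1] [-3.140e+00  1.000e-03  1.395e+00]
move (array([ 2. , -0.1,  0.1]), np.float64(-0.003), array([ 0.1 ,  0.75,  1.71, -0.  ,  0.69,  0.28]))
```

```bash
python3 steer.py '{"offsets": [[2,0,0,0,0],[2,0,0,0,0],[2,0,0,0,0],[2,0,0,0,0],[2,0,0,0,0]]}';python3 steer.py '{"offsets": [[0,0,0,0,0],[0,0,0,0,0],[0,0,-40,0,0],[0,0,-80,0,0],[0,0,-120,0,0]]}';python3 steer.py '{"offsets": [[0,0,-40,0,0],[0,0,-80,0,0],[0,0,-120,0,0],[-40,-6,-120,0,0],[-80,-12,-120,0,0]]}';python3 steer.py '{"offsets": [[-40,-6,0,0,0],[-80,-12,0,0,0],[-120,-17,0,-0.05,0],[-160,-23,0,-0.12,0],[-200,-29,0,-0.185,0]]}'; python3 -c "
from h import *
go([490,-253,139],1.58)"
```

```text
t: 12.08
eef_pos: [617.1, 132.4, 9.6]
tcp_rot: [3.141, -0.0, 1.397]
ft_force: [-0.0, 0.0, 1.0]
opening: 0.309
grip_force: 0.0
t: 12.5
eef_pos: [616.4, 132.3, 130.0]
tcp_rot: [-3.14, 0.0, 1.397]
ft_force: [0.2, 0.2, 1.8]
opening: 0.201
grip_force: 30.0
t: 12.92
eef_pos: [591.6, 56.1, 251.4]
tcp_rot: [3.137, -0.001, 1.4]
ft_force: [1.0, -1.2, -1.0]
opening: 0.202
grip_force: 30.0
t: 13.33
eef_pos: [527.1, -137.9, 249.1]
tcp_rot: [3.141, 0.0, 1.586]
ft_force: [0.9, -0.2, 0.1]
opening: 0.199
grip_force: 30.0
t 13.33 at [ 527.1 -137.9  249.1] [3.141 0.    1.586]
move (array([-114.5,  -38.8,  110.1]), np.float64(0.006), array([-0.38,  0.34,  1.71,  0.  ,  1.09, -0.39]))
```

```bash
python3 steer.py '{"offsets": [[-39,-13,0,0,0],[-78,-26,0,0,0],[-116,-39,20,0,0],[-116,-39,50,0,0],[-116,-39,75,0,0]]}';python3 steer.py '{"offsets": [[0,0,15,0,0],[0,0,30,0,0],[0,0,36,0,0],[0,0,36,0,0],[0,0,36,0,0]]}';python3 steer.py '{"offsets": [[0,0,0,0,0.35],[0,0,0,0,0.35],[0,0,0,0,0.35],[0,0,-20,0,0.35],[0,0,-50,0,0.35]]}';python3 steer.py '{"offsets": [[0,0,-40,0,0.5],[40,6,-75,0,0.5],[80,12,-75,0,0.5],[120,18,-75,0,0.6],[160,24,-75,0,0.6]]}';python3 steer.py '{"offsets": [[40,12,0,0,0.6],[80,24,0,0,0.6],[120,36,0,0,0.6],[160,40,0,0,0.6],[200,40,0,0,0.6]]}';python3 steer.py '{"offsets": [[12,0,0,0,0.6],[12,0,0,0,0.6],[12,0,0,0,0.6]]}'; python3 find.py w6
```

```text
t: 13.75
eef_pos: [489.3, -254.9, 172.8]
tcp_rot: [3.141, 0.0, 1.579]
ft_force: [1.4, 1.0, -1.4]
opening: 0.202
grip_force: 30.0
t: 14.17
eef_pos: [490.5, -252.7, 138.2]
tcp_rot: [3.142, -0.0, 1.582]
ft_force: [-0.2, 0.5, -0.1]
opening: 0.202
grip_force: 30.0
t: 14.58
eef_pos: [489.5, -252.1, 186.7]
tcp_rot: [-3.138, -0.003, 1.582]
ft_force: [-0.9, 0.3, -0.1]
opening: 0.347
grip_force: 0.0
t: 15.0
eef_pos: [511.8, -96.8, 264.2]
tcp_rot: [3.139, 0.001, 1.581]
ft_force: [-0.2, 0.1, -0.4]
opening: 0.574
grip_force: 0.0
t: 15.42
eef_pos: [550.0, 104.3, 263.1]
tcp_rot: [3.141, -0.0, 1.582]
ft_force: [1.1, 0.3, 0.3]
opening: 0.598
grip_force: 0.0
t: 15.67
eef_pos: [549.3, 114.3, 263.1]
tcp_rot: [3.141, 0.0, 1.584]
ft_force: [-0.3, -1.0, 0.2]
opening: 0.6
grip_force: 0.0
15.6667 [549.3 114.3 263.1] [3.141 0.    1.584]
hol [462.4 262.7] 1.562 87 24 16.8 2
hol [594.3 350. ] -1.272 63 27 21.7 0
hol [535.6 302. ] -1.246 103 28 21.0 199
syr [456.2 128.4] -1.688 123 23 16.6 168
```

```bash
python3 steer.py '{"offsets": [[5,-31,20,0.07,0.6],[10,-62,40,0.13,0.6],[15,-93,70,0.13,0.6],[15,-93,110,0.13,0.6],[15,-93,150,0.13,0.6]]}';python3 steer.py '{"offsets": [[0,0,35,0,0.6],[0,0,70,0,0.6],[0,0,106,0,0.6],[0,0,106,0,0.6],[0,0,106,0,0.6]]}'; python3 -c "
from h import *
go([456.2,128.3,6.5],1.454)"
```

```text
t: 16.13
eef_pos: [455.5, 126.9, 113.0]
tcp_rot: [3.138, -0.001, 1.451]
ft_force: [1.8, 0.3, -0.6]
opening: 0.599
grip_force: 0.0
t: 16.55
eef_pos: [456.4, 126.6, 6.1]
tcp_rot: [-3.14, 0.0, 1.45]
ft_force: [0.0, 0.6, -0.0]
opening: 0.6
grip_force: 0.0
t 16.55 at [456.4 126.6   6.1] [-3.14  0.    1.45]
move (array([ 1.7, -0.4, -0.4]), np.float64(-0.004), array([ 0.13,  0.63,  2.1 , -0.  ,  0.41,  0.25]))
```

```bash
python3 steer.py '{"offsets": [[1,0,0,0,0],[1,0,0,0,0],[1,0,0,0,0],[1,0,0,0,0],[1,0,0,0,0]]}';python3 steer.py '{"offsets": [[0,0,0,0,0],[0,0,0,0,0],[0,0,-40,0,0],[0,0,-80,0,0],[0,0,-120,0,0]]}';python3 steer.py '{"offsets": [[0,0,-40,0,0],[0,0,-80,0,0],[0,0,-120,0,0],[-40,4,-120,0,0],[-80,8,-120,0,0]]}';python3 steer.py '{"offsets": [[-40,4,0,0,0],[-80,9,0,0,0],[-120,13,0,-0.05,0],[-160,17,0,-0.1,0],[-200,21,0,-0.13,0]]}'; python3 -c "
from h import *
go([453,-218,136.5],1.58)"
```

```text
t: 16.97
eef_pos: [456.6, 129.0, 7.2]
tcp_rot: [3.141, -0.0, 1.452]
ft_force: [0.0, 1.1, -0.3]
opening: 0.309
grip_force: 0.0
t: 17.38
eef_pos: [455.7, 129.1, 127.9]
tcp_rot: [-3.139, 0.001, 1.452]
ft_force: [1.1, 0.3, -0.4]
opening: 0.15
grip_force: 30.0
t: 17.8
eef_pos: [455.2, 49.2, 249.2]
tcp_rot: [3.137, -0.001, 1.456]
ft_force: [1.5, -0.7, -1.1]
opening: 0.15
grip_force: 30.0
t: 18.22
eef_pos: [451.4, -154.2, 247.1]
tcp_rot: [3.141, -0.0, 1.585]
ft_force: [1.3, -0.3, 0.1]
opening: 0.149
grip_force: 30.0
t 18.22 at [ 451.4 -154.2  247.1] [ 3.141 -0.     1.585]
move (array([-63.9,   0.7, 110.6]), np.float64(0.005), array([-0.47,  0.24,  1.86,  0.  ,  1.03, -0.48]))
```

```bash
python3 steer.py '{"offsets": [[-32,1,0,0,0],[-65,1,15,0,0],[-65,1,40,0,0],[-65,1,75,0,0],[-65,1,75,0,0]]}';python3 steer.py '{"offsets": [[0,0,15,0,0],[0,0,30,0,0],[0,0,36,0,0],[0,0,36,0,0],[0,0,36,0,0]]}';python3 steer.py '{"offsets": [[0,0,0,0,0.28],[0,0,0,0,0.28],[0,0,0,0,0.28],[0,0,-20,0,0.28],[0,0,-50,0,0.28]]}';python3 steer.py '{"offsets": [[0,0,-40,0,0],[0,0,-80,0,0],[0,-40,-100,0,0],[0,-80,-120,0,0],[0,-100,-120,0,0]]}'
python3 - <<'E'
from h import *
s=env.state(); print(s["eef_pos"],s["tcp_rot"],s["joints"])
c=cam("wrist"); cv2.imwrite("pics/w7.png",c["p"][:,:,::-1])
E
```

```text
t: 18.63
eef_pos: [451.4, -216.5, 167.3]
tcp_rot: [-3.135, -0.005, 1.581]
ft_force: [-0.7, -0.2, -0.0]
opening: 0.15
grip_force: 30.0
t: 19.05
eef_pos: [454.1, -217.2, 136.9]
tcp_rot: [3.141, 0.0, 1.582]
ft_force: [-0.0, -0.6, -0.5]
opening: 0.15
grip_force: 30.0
t: 19.47
eef_pos: [452.8, -216.8, 185.0]
tcp_rot: [-3.138, -0.002, 1.582]
ft_force: [1.0, -0.4, 0.1]
opening: 0.279
grip_force: 0.0
t: 19.88
eef_pos: [352.2, -218.3, 308.9]
tcp_rot: [3.138, 0.003, 1.583]
ft_force: [0.5, -0.1, 0.2]
opening: 0.019
grip_force: 0.0
[ 352.19617383 -218.25885884  308.91087334] [3.13847464e+00 2.99559929e-03 1.58273392e+00] [-7.14398528e-01  7.97445530e-02  1.89412871e+00 -1.83797777e-04
  1.16339885e+00 -7.26268333e-01]
```

View pics/w7.png

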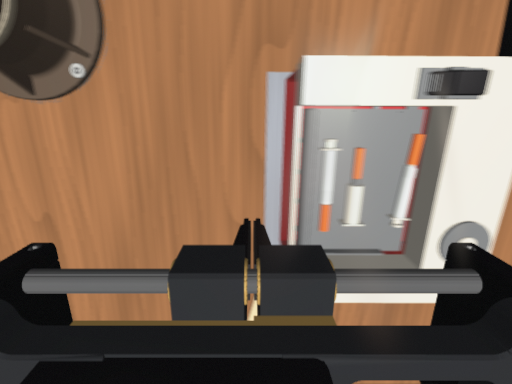

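All three items lie on the tray, at pixels (328,185), (356,185) and (407,180). Now the flap push.

```bash
python3 steer.py '{"offsets": [[-6,20,30,0,0],[-13,41,60,0,0],[-13,41,95,0,0],[-13,41,130,0,0],[-13,41,142,0,0]]}'; python3 steer.py '{"offsets": [[0,0,0,0,0],[0,0,0,0,0]]}'; python3 -c "
from h import *
go([404,-231,165],1.579)"
```

```text
t: 20.35
eef_pos: [393.7, -229.9, 160.4]
tcp_rot: [-3.138, -0.003, 1.582]
ft_force: [0.5, -0.3, 0.2]
opening: 0.001
grip_force: 0.0
t: 20.52
eef_pos: [395.0, -231.0, 164.1]
tcp_rot: [-3.141, -0.001, 1.582]
ft_force: [-0.3, -0.2, 0.4]
opening: 0.004
grip_force: 0.0
t 20.52 at [ 395.  -231.   164.1] [-3.141e+00 -1.000e-03  1.582e+00]
move (array([-0.1,  9. , -0.9]), np.float64(0.003), array([-0.67,  0.33,  2.01,  0.  ,  0.8 , -0.69]))
```

```bash
python3 steer.py '{"offsets": [[0,8,0,0,0],[0,14,-1,0,0],[0,18,-10,0,0],[0,23,-18,0,0],[0,29,-26,0,0]]}'; python3 steer.py '{"offsets": [[0,6,-8,0,0],[0,13,-15,0,0],[0,21,-21,0,0],[0,29,-26,0,0],[0,38,-30,0,0]]}'; python3 steer.py '{"offsets": [[0,7,-3,0,0],[0,14,-5,0,0],[0,19,-6,0,0],[0,19,-6,0,0],[0,19,-6,0,0]]}';python3 steer.py '{"offsets": [[0,0,0,0,0],[0,0,0,0,0],[0,0,0,0,0],[0,0,0,0,0],[0,0,0,0,0]]}'
python3 - <<'E'
from h import *
for n in ("scene","wrist"):
    c=cam(n); p=c["p"]; 
    if n=="scene": p=cv2.resize(p[110:250,120:270],None,fx=3,fy=3,interpolation=2)
    else: p=cv2.resize(p[:300,150:],(393,326))
    cv2.imwrite(f"pics/t_{n}.png",p[:,:,::-1])
a,b=cv2.imread("pics/t_scene.png"),cv2.imread("pics/t_wrist.png"); h=max(a.shape[0],b.shape[0]); q=np.zeros((h,800,3),np.uint8)
a=cv2.resize(a,(400,int(a.shape[0]*400/a.shape[1]))); q[:a.shape[0],:400]=a; q[:b.shape[0],400:400+b.shape[1]]=b; cv2.imwrite("pics/tip.png",q)
E
```

```text
t: 20.93
eef_pos: [424.7, -230.9, 191.8]
tcp_rot: [3.14, 0.001, 1.582]
ft_force: [0.0, -0.2, -0.1]
opening: 0.006
grip_force: 0.2
t: 21.35
eef_pos: [462.8, -230.2, 220.7]
tcp_rot: [3.141, 0.0, 1.582]
ft_force: [-1.0, -0.5, 0.7]
opening: 0.002
grip_force: 0.4
t: 21.77
eef_pos: [481.8, -230.1, 227.0]
tcp_rot: [3.14, 0.001, 1.582]
ft_force: [-3.8, 0.1, 13.8]
opening: 0.008
grip_force: 6.3
t: 22.18
eef_pos: [481.5, -230.1, 226.9]
tcp_rot: [3.141, 0.001, 1.582]
ft_force: [-3.9, 0.9, 11.7]
opening: 0.005
grip_force: 6.0
```

View pics/tip.png

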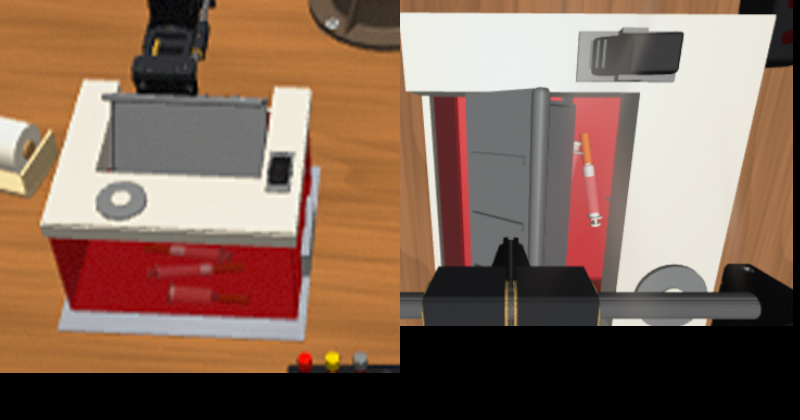

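The tray is tipped and three items show in the bin through the translucent wall. Let the tray back down and go for the far row.

```bash
python3 steer.py '{"offsets": [[0,-5,1,0,0],[0,-12,3,0,0],[0,-19,6,0,0],[0,-28,10,0,0],[0,-36,15,0,0]]}'; python3 steer.py '{"offsets": [[0,-8,6,0,0],[0,-15,13,0,0],[0,-21,21,0,0],[0,-27,29,0,0],[0,-32,37,0,0]]}'; python3 steer.py '{"offsets": [[0,-5,8,0,0],[0,-15,10,0,0],[0,-25,10,0,0],[0,-25,-30,0,0],[0,-25,-70,0,0]]}'; python3 steer.py '{"offsets": [[30,10,-25,0,0.3],[60,32,-25,0,0.6],[95,55,-25,0,0.6],[130,78,-25,0,0.6],[165,101,-25,0,0.6]]}'; python3 steer.py '{"offsets": [[38,15,0,0,0.6],[76,30,0,0,0.6],[114,45,0,0,0.6],[152,60,0,0,0.6],[190,70,0,0,0.6]]}'; python3 steer.py '{"offsets": [[30,0,0,0,0.6],[65,0,0,0,0.6],[65,0,0,0,0.6],[65,0,0,0,0.6]]}'; python3 find.py w8
```

```text
t: 22.7
eef_pos: [444.2, -230.3, 210.4]
tcp_rot: [-3.141, -0.0, 1.582]
ft_force: [-0.1, -0.4, -0.1]
opening: 0.006
grip_force: 0.3
t: 23.12
eef_pos: [409.3, -230.5, 173.2]
tcp_rot: [-3.135, -0.001, 1.583]
ft_force: [-23.0, -4.2, 14.5]
opening: -0.003
grip_force: 12.3
t: 23.53
eef_pos: [386.4, -230.6, 243.7]
tcp_rot: [-3.139, -0.003, 1.581]
ft_force: [1.0, -0.8, 0.5]
opening: 0.006
grip_force: 0.0
t: 23.95
eef_pos: [487.1, -63.9, 269.4]
tcp_rot: [3.14, 0.0, 1.581]
ft_force: [0.9, -1.4, -0.2]
opening: 0.3
grip_force: 0.0
t: 24.37
eef_pos: [555.1, 127.2, 269.0]
tcp_rot: [3.141, -0.0, 1.582]
ft_force: [1.4, -0.2, 0.3]
opening: 0.59
grip_force: 0.0
t: 24.7
eef_pos: [553.4, 191.4, 268.7]
tcp_rot: [3.142, -0.0, 1.585]
ft_force: [-0.2, -0.1, -0.1]
opening: 0.597
grip_force: 0.0
24.7 [553.4 191.4 268.7] [ 3.142 -0.     1.585]
hol [608.3 306.2] 1.857 103 27 20.8 207
syr [462.7 299.1] 1.571 123 23 16.4 238
hol [536.1 302.4] -1.251 103 27 21.2 160
```

```bash
python3 steer.py '{"offsets": [[37,-5,10,-0.1,0.6],[74,-10,20,-0.2,0.6],[111,-16,40,-0.306,0.6],[111,-16,80,-0.306,0.6],[111,-16,120,-0.306,0.6]]}';python3 steer.py '{"offsets": [[0,0,40,0,0.6],[0,0,80,0,0.6],[0,0,115,0,0.6],[0,0,140,0,0.6],[0,0,140,0,0.6]]}'; python3 -c "
from h import *
go([536.1,302.4,8.5],1.891)"
```

```text
t: 25.17
eef_pos: [536.9, 301.6, 148.8]
tcp_rot: [3.138, -0.0, 1.89]
ft_force: [-0.2, -0.3, 0.0]
opening: 0.594
grip_force: 0.0
t: 25.58
eef_pos: [536.2, 299.0, 5.5]
tcp_rot: [-3.138, 0.0, 1.886]
ft_force: [-0.2, -0.7, 0.5]
opening: 0.598
grip_force: 0.0
t 25.58 at [536.2 299.    5.5] [-3.138  0.     1.886]
move (array([ 3.3,  1. , -3. ]), np.float64(-0.005), array([0.4 , 0.74, 1.75, 0.  , 0.66, 0.09]))
```

```bash
python3 steer.py '{"offsets": [[3,1,-1,0,0],[3,1,-1,0,0],[3,1,-1,0,0],[3,1,-1,0,0],[3,1,-1,0,0]]}';python3 steer.py '{"offsets": [[0,0,0,0,0],[0,0,0,0,0],[0,0,-40,0,0],[0,0,-80,0,0],[0,0,-120,0,0]]}';python3 steer.py '{"offsets": [[0,0,-40,0,0],[0,0,-80,0,0],[0,0,-120,0,0],[-38,-13,-120,0,0],[-76,-25,-120,0,0]]}';python3 steer.py '{"offsets": [[-38,-13,0,0,0],[-76,-25,0,0,0],[-114,-38,0,0,0],[-152,-50,0,0,0],[-190,-63,0,0,0]]}';python3 steer.py '{"offsets": [[-38,-13,0,0.1,0],[-76,-25,0,0.2,0],[-114,-38,0,0.309,0],[-152,-50,0,0.309,0],[-152,-50,0,0.309,0]]}'; python3 -c "
from h import *
go([533,-209,139],1.58)"
```

```text
t: 26.0
eef_pos: [536.9, 304.1, 10.7]
tcp_rot: [3.14, -0.0, 1.888]
ft_force: [0.4, 0.3, -0.3]
opening: 0.309
grip_force: 0.0
t: 26.42
eef_pos: [536.1, 304.1, 131.0]
tcp_rot: [-3.14, 0.0, 1.888]
ft_force: [1.2, 0.0, -0.5]
opening: 0.206
grip_force: 30.0
t: 26.83
eef_pos: [536.6, 224.8, 252.4]
tcp_rot: [3.137, 0.0, 1.891]
ft_force: [-0.5, -0.7, -1.3]
opening: 0.205
grip_force: 30.0
t: 27.25
eef_pos: [535.5, 22.4, 250.1]
tcp_rot: [3.141, 0.0, 1.888]
ft_force: [0.9, -0.1, 0.2]
opening: 0.2
grip_force: 30.0
t: 27.67
eef_pos: [535.7, -141.6, 249.8]
tcp_rot: [3.141, 0.001, 1.574]
ft_force: [0.0, -0.1, 0.1]
opening: 0.206
grip_force: 30.0
t 27.67 at [ 535.7 -141.6  249.8] [3.141e+00 1.000e-03 1.574e+00]
move (array([-67.2,  -2.9, 110.9]), np.float64(-0.006), array([-0.38,  0.35,  1.69, -0.  ,  1.1 , -0.38]))
```

```bash
python3 steer.py '{"offsets": [[-34,-2,0,0,0],[-67,-3,20,0,0],[-67,-3,50,0,0],[-67,-3,75,0,0],[-67,-3,75,0,0]]}';python3 steer.py '{"offsets": [[0,0,15,0,0],[0,0,30,0,0],[0,0,36,0,0],[0,0,36,0,0],[0,0,36,0,0]]}';python3 steer.py '{"offsets": [[0,0,0,0,0.35],[0,0,0,0,0.35],[0,0,0,0,0.35],[0,0,-20,0,0.35],[0,0,-50,0,0.35]]}';python3 steer.py '{"offsets": [[0,0,-40,0,0.5],[40,4,-80,0,0.5],[80,8,-80,0,0.5],[120,12,-80,0,0.6],[160,16,-80,0,0.6]]}';python3 steer.py '{"offsets": [[40,4,0,0,0.6],[80,4,0,0,0.6],[120,4,0,0,0.6],[160,4,0,0,0.6],[200,4,0,0,0.6]]}';python3 steer.py '{"offsets": [[38,0,0,0,0.6],[40,0,0,0,0.6],[40,0,0,0,0.6],[40,0,0,0,0.6]]}'; python3 find.py w9
```

```text
t: 28.08
eef_pos: [531.4, -202.4, 170.8]
tcp_rot: [-3.135, -0.003, 1.578]
ft_force: [-0.5, -0.1, -1.0]
opening: 0.201
grip_force: 30.0
t: 28.5
eef_pos: [533.8, -202.8, 139.9]
tcp_rot: [3.141, 0.0, 1.579]
ft_force: [-0.4, -0.8, 0.9]
opening: 0.2
grip_force: 30.0
t: 28.92
eef_pos: [532.4, -202.5, 187.7]
tcp_rot: [-3.138, -0.002, 1.579]
ft_force: [-0.3, 0.1, 0.9]
opening: 0.347
grip_force: 0.0
t: 29.33
eef_pos: [547.5, -48.6, 270.6]
tcp_rot: [3.139, 0.0, 1.578]
ft_force: [1.6, -0.7, 0.2]
opening: 0.575
grip_force: 0.0
t: 29.75
eef_pos: [549.4, 152.0, 269.5]
tcp_rot: [3.141, -0.0, 1.579]
ft_force: [1.9, -0.0, 0.7]
opening: 0.604
grip_force: 0.0
t: 30.08
eef_pos: [549.3, 189.9, 269.0]
tcp_rot: [3.142, 0.0, 1.58]
ft_force: [-0.9, -1.0, -0.3]
opening: 0.6
grip_force: 0.0
30.0833 [549.3 189.9 269. ] [3.142 0.    1.58 ]
hol [608.1 306.7] 1.857 103 28 20.7 210
syr [462.8 299. ] 1.575 123 23 16.4 236
```

```bash
python3 steer.py '{"offsets": [[34,18,10,-0.1,0.6],[68,35,15,-0.2,0.6],[102,53,25,-0.277,0.6],[117,60,60,-0.277,0.6],[117,60,100,-0.277,0.6]]}';python3 steer.py '{"offsets": [[0,0,40,0,0.6],[0,0,80,0,0.6],[0,0,120,0,0.6],[0,0,158,0,0.6],[0,0,158,0,0.6]]}'; python3 steer.py '{"offsets": [[0,0,0,0,0.6],[0,0,0,0,0.6]]}'; python3 -c "
from h import *
go([608.2,306.5,8.5],1.857)"
```

```text
t: 30.55
eef_pos: [610.9, 309.2, 169.4]
tcp_rot: [3.136, -0.001, 1.856]
ft_force: [1.9, 0.6, -0.1]
opening: 0.599
grip_force: 0.0
t: 30.97
eef_pos: [607.8, 305.2, 5.9]
tcp_rot: [-3.137, 0.0, 1.854]
ft_force: [0.9, 0.2, -0.6]
opening: 0.602
grip_force: 0.0
t: 31.13
eef_pos: [609.3, 306.6, 12.0]
tcp_rot: [3.141, -0.0, 1.855]
ft_force: [0.7, -0.0, 0.1]
opening: 0.596
grip_force: 0.0
t 31.13 at [609.3 306.6  12. ] [ 3.141 -0.     1.855]
move (array([ 0.2, -1.1,  3.5]), np.float64(-0.002), array([0.37, 0.8 , 1.56, 0.  , 0.78, 0.09]))
```

```bash
python3 steer.py '{"offsets": [[0,-1,3,0,0],[0,-1,3,0,0],[0,-1,3,0,0],[0,-1,3,0,0],[0,-1,3,0,0]]}';python3 steer.py '{"offsets": [[0,0,0,0,0],[0,0,0,0,0],[0,0,-40,0,0],[0,0,-80,0,0],[0,0,-120,0,0]]}';python3 steer.py '{"offsets": [[0,0,-40,0,0],[0,0,-80,0,0],[0,0,-120,0,0],[-35,-19,-120,0,0],[-70,-38,-120,0,0]]}';python3 steer.py '{"offsets": [[-35,-19,0,0,0],[-70,-38,0,0,0],[-105,-57,0,0,0],[-140,-76,0,0,0],[-175,-95,0,0,0]]}';python3 steer.py '{"offsets": [[-35,-19,0,0.1,0],[-70,-38,0,0.2,0],[-105,-57,0,0.275,0],[-140,-76,0,0.275,0],[-175,-95,0,0.275,0]]}'; python3 -c "
from h import *
go([490,-253,139],1.58)"
```

```text
t: 31.55
eef_pos: [607.7, 307.4, 8.4]
tcp_rot: [3.141, -0.0, 1.856]
ft_force: [-1.1, -0.7, -0.2]
opening: 0.307
grip_force: 0.0
t: 31.97
eef_pos: [607.1, 307.1, 128.8]
tcp_rot: [-3.14, 0.0, 1.856]
ft_force: [0.4, -0.5, 0.9]
opening: 0.202
grip_force: 30.0
t: 32.38
eef_pos: [591.0, 230.0, 250.3]
tcp_rot: [3.137, 0.0, 1.859]
ft_force: [0.4, -1.0, -1.1]
opening: 0.207
grip_force: 30.0
t: 32.8
eef_pos: [548.0, 33.2, 248.0]
tcp_rot: [3.141, 0.0, 1.856]
ft_force: [0.6, 0.1, 0.0]
opening: 0.197
grip_force: 30.0
t: 33.22
eef_pos: [506.1, -161.6, 248.1]
tcp_rot: [3.141, 0.0, 1.581]
ft_force: [0.8, 0.5, 0.0]
opening: 0.203
grip_force: 30.0
t 33.22 at [ 506.1 -161.6  248.1] [3.141 0.    1.581]
move (array([-91.2, -17. , 109.1]), np.float64(0.001), array([-0.43,  0.32,  1.74,  0.  ,  1.08, -0.44]))
```

```bash
python3 steer.py '{"offsets": [[-40,-8,0,0,0],[-80,-15,10,0,0],[-93,-17,35,0,0],[-93,-17,70,0,0],[-93,-17,75,0,0]]}';python3 steer.py '{"offsets": [[0,0,15,0,0],[0,0,28,0,0],[0,0,34,0,0],[0,0,34,0,0],[0,0,34,0,0]]}';python3 steer.py '{"offsets": [[0,0,0,0,0.35],[0,0,0,0,0.35],[0,0,0,0,0.35],[0,0,-20,0,0.35],[0,0,-50,0,0.35]]}';python3 steer.py '{"offsets": [[0,0,-40,0,0.5],[40,4,-80,0,0.5],[80,8,-80,0,0.5],[120,12,-80,0,0.6],[160,16,-80,0,0.6]]}';python3 steer.py '{"offsets": [[40,8,0,0,0.6],[80,16,0,0,0.6],[120,24,0,0,0.6],[160,32,0,0,0.6],[200,40,0,0,0.6]]}';python3 steer.py '{"offsets": [[38,0,0,0,0.6],[78,0,0,0,0.6],[78,0,0,0,0.6],[78,0,0,0,0.6]]}'; python3 find.py w10
```

```text
t: 33.63
eef_pos: [488.7, -253.0, 168.6]
tcp_rot: [-3.136, -0.004, 1.579]
ft_force: [-0.2, -0.2, -0.1]
opening: 0.205
grip_force: 30.0
t: 34.05
eef_pos: [491.3, -252.8, 139.7]
tcp_rot: [3.141, 0.0, 1.582]
ft_force: [0.2, 0.4, 0.0]
opening: 0.203
grip_force: 30.0
t: 34.47
eef_pos: [489.9, -252.5, 187.8]
tcp_rot: [-3.138, -0.003, 1.581]
ft_force: [1.7, -0.6, -0.4]
opening: 0.35
grip_force: 0.0
t: 34.88
eef_pos: [504.5, -98.8, 270.4]
tcp_rot: [3.139, 0.001, 1.58]
ft_force: [0.4, 0.2, 0.2]
opening: 0.576
grip_force: 0.0
t: 35.3
eef_pos: [542.5, 102.4, 269.5]
tcp_rot: [3.141, -0.0, 1.581]
ft_force: [0.5, -0.9, 0.3]
opening: 0.599
grip_force: 0.0
t: 35.63
eef_pos: [541.3, 180.1, 269.0]
tcp_rot: [3.141, -0.0, 1.584]
ft_force: [0.2, -0.3, 0.2]
opening: 0.602
grip_force: 0.0
35.6333 [541.3 180.1 269. ] [ 3.141 -0.     1.584]
syr [462.7 299.2] 1.574 123 23 16.4 245
```

```bash
python3 steer.py '{"offsets": [[34,-22,10,0.01,0.6],[68,-44,15,0.01,0.6],[102,-66,20,0.01,0.6],[120,-77,50,0.01,0.6],[120,-77,90,0.01,0.6]]}';python3 steer.py '{"offsets": [[0,0,40,0,0.6],[0,0,80,0,0.6],[0,0,120,0,0.6],[0,0,160,0,0.6],[0,0,169,0,0.6]]}'; python3 steer.py '{"offsets": [[0,0,0,0,0.6],[0,0,0,0,0.6]]}'; python3 -c "
from h import *
go([462.7,299.2,7],1.574)"
```

```text
t: 36.1
eef_pos: [463.2, 299.6, 180.9]
tcp_rot: [3.136, -0.003, 1.572]
ft_force: [1.3, -0.2, -0.9]
opening: 0.603
grip_force: 0.0
t: 36.52
eef_pos: [462.0, 295.1, 5.3]
tcp_rot: [-3.135, 0.003, 1.569]
ft_force: [-0.7, -0.6, 0.2]
opening: 0.598
grip_force: 0.0
t: 36.68
eef_pos: [464.5, 297.1, 11.0]
tcp_rot: [3.141, -0.0, 1.57]
ft_force: [-0.7, 0.2, -0.6]
opening: 0.601
grip_force: 0.0
t 36.68 at [464.5 297.1  11. ] [ 3.141 -0.     1.57 ]
move (array([ 2.1, -1.8,  4. ]), np.float64(-0.004), array([0.45, 0.68, 1.91, 0.  , 0.56, 0.45]))
```

```bash
python3 steer.py '{"offsets": [[2,-2,4,0,0],[2,-2,4,0,0],[2,-2,4,0,0],[2,-2,4,0,0],[2,-2,4,0,0]]}';python3 steer.py '{"offsets": [[0,0,0,0,0],[0,0,0,0,0],[0,0,-40,0,0],[0,0,-80,0,0],[0,0,-120,0,0]]}';python3 steer.py '{"offsets": [[0,0,-40,0,0],[0,0,-80,0,0],[0,0,-120,0,0],[-40,0,-120,0,0],[-80,0,-120,0,0]]}';python3 steer.py '{"offsets": [[-40,-1,0,0,0],[-80,-2,0,0,0],[-120,-3,0,0,0],[-160,-4,0,0,0],[-200,-5,0,0,0]]}';python3 steer.py '{"offsets": [[-40,-1,0,0,0],[-80,-2,0,0,0],[-120,-3,0,0,0],[-160,-4,0,0,0],[-200,-5,0,0,0]]}'; python3 -c "
from h import *
go([454,-244,136.5],1.58)"
```

```text
t: 37.1
eef_pos: [461.8, 299.7, 6.7]
tcp_rot: [3.14, -0.001, 1.571]
ft_force: [-0.1, -0.1, 0.2]
opening: 0.307
grip_force: 0.0
t: 37.52
eef_pos: [461.0, 299.2, 126.8]
tcp_rot: [-3.14, 0.001, 1.571]
ft_force: [1.0, 0.5, 0.4]
opening: 0.153
grip_force: 30.0
t: 37.93
eef_pos: [461.8, 219.9, 248.0]
tcp_rot: [3.137, -0.002, 1.574]
ft_force: [0.5, -0.8, -0.8]
opening: 0.151
grip_force: 30.0
t: 38.35
eef_pos: [456.0, 17.8, 246.0]
tcp_rot: [3.141, -0.0, 1.571]
ft_force: [1.1, -0.5, 0.4]
opening: 0.148
grip_force: 30.0
t: 38.77
eef_pos: [451.0, -182.4, 246.0]
tcp_rot: [3.141, -0.0, 1.571]
ft_force: [0.8, 1.0, -0.2]
opening: 0.15
grip_force: 30.0
t 38.77 at [ 451.  -182.4  246. ] [ 3.141 -0.     1.571]
move (array([-61.6,   3. , 109.5]), np.float64(-0.009), array([-0.52,  0.26,  1.85,  0.  ,  1.04, -0.52]))
```

```bash
python3 steer.py '{"offsets": [[-31,1,0,0,0],[-62,1,15,0,0],[-62,1,40,0,0],[-62,1,75,0,0],[-62,1,75,0,0]]}';python3 steer.py '{"offsets": [[0,0,15,0,0],[0,0,28,0,0],[0,0,34,0,0],[0,0,34,0,0],[0,0,34,0,0]]}';python3 steer.py '{"offsets": [[0,0,0,0,0.26],[0,0,0,0,0.26],[0,0,0,0,0.26],[0,0,-20,0,0.26],[0,0,-50,0,0.26]]}';python3 steer.py '{"offsets": [[0,0,-40,0,0],[0,0,-80,0,0],[0,-40,-90,0,0],[6,-65,-80,0,0],[13,-65,-40,0,0]]}';python3 -c "
from h import *
go([395,-231,165],1.58)
c=cam('wrist'); cv2.imwrite('pics/w11.png',c['p'][:,:,::-1])"
```

```text
t: 39.18
eef_pos: [450.4, -241.7, 166.1]
tcp_rot: [-3.135, -0.005, 1.57]
ft_force: [0.6, 0.6, -0.8]
opening: 0.148
grip_force: 30.0
t: 39.6
eef_pos: [453.0, -242.4, 137.7]
tcp_rot: [3.141, 0.0, 1.571]
ft_force: [0.5, -0.4, -0.2]
opening: 0.149
grip_force: 30.0
t: 40.02
eef_pos: [451.7, -241.9, 185.8]
tcp_rot: [-3.138, -0.003, 1.571]
ft_force: [1.0, 0.3, 0.2]
opening: 0.261
grip_force: 0.0
t: 40.43
eef_pos: [386.6, -230.6, 231.8]
tcp_rot: [3.134, 0.007, 1.57]
ft_force: [1.7, -1.0, -0.2]
opening: 0.011
grip_force: 0.0
t 40.43 at [ 386.6 -230.6  231.8] [3.134 0.007 1.57 ]
move (array([ 0. ,  7.9, 66.8]), np.float64(-0.01), array([-0.68,  0.22,  1.95, -0.  ,  0.96, -0.68]))
```

View pics/w11.png

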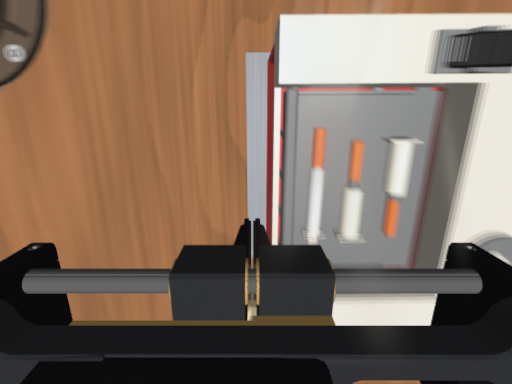

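The last three items lie on the tray, at pixels (316,185), (353,190) and (398,185). Push the flap again.

```bash
python3 steer.py '{"offsets": [[0,3,30,0,0],[0,6,62,0,0],[0,6,62,0,0],[0,6,62,0,0]]}'; python3 -c "
from h import *
go([395,-231,164],1.58)"
```

```text
t: 40.82
eef_pos: [393.7, -229.4, 164.8]
tcp_rot: [-3.139, -0.002, 1.571]
ft_force: [0.5, 0.1, -0.4]
opening: 0.004
grip_force: 0.0
t 40.82 at [ 393.7 -229.4  164.8] [-3.139e+00 -2.000e-03  1.571e+00]
move (array([-1.6,  1.3,  0.8]), np.float64(-0.009), array([-0.67,  0.32,  2.02,  0.  ,  0.81, -0.67]))
```

```bash
python3 steer.py '{"offsets": [[0,8,0,0,0],[0,14,-1,0,0],[0,18,-10,0,0],[0,23,-18,0,0],[0,29,-26,0,0]]}'; python3 steer.py '{"offsets": [[0,6,-8,0,0],[0,13,-15,0,0],[0,21,-21,0,0],[0,29,-26,0,0],[0,38,-30,0,0]]}'; python3 steer.py '{"offsets": [[0,7,-3,0,0],[0,14,-5,0,0],[0,18,-6,0,0],[0,18,-6,0,0],[0,18,-6,0,0]]}';python3 steer.py '{"offsets": [[0,0,0,0,0],[0,0,0,0,0],[0,0,0,0,0],[0,0,0,0,0],[0,0,0,0,0]]}'; python3 steer.py '{"offsets": [[0,0,0,0,0],[0,0,0,0,0],[0,0,0,0,0],[0,0,0,0,0],[0,0,0,0,0]]}'; python3 steer.py '{"offsets": [[0,-5,1,0,0],[0,-12,3,0,0],[0,-19,6,0,0],[0,-28,10,0,0],[0,-36,15,0,0]]}'; python3 steer.py '{"offsets": [[0,-9,6,0,0],[0,-19,12,0,0],[0,-29,16,0,0],[0,-39,18,0,0],[0,-50,18,0,0]]}'; python3 steer.py '{"offsets": [[0,0,-20,0,0],[0,0,-60,0,0],[0,0,-100,0,0],[0,0,-100,0,0]]}';python3 - <<'E'
from h import *
s=env.state(); print(s["eef_pos"],s["tcp_rot"])
c=cam("wrist"); a=c["p"][:300,150:]; P=cloud(c)
q=P[(P[...,0]>405)&(P[...,0]<440)&(P[...,1]>-325)&(P[...,1]<-200)&(P[...,2]>183)&(P[...,2]<195)]; print("flap top",len(q),q.mean(0) if len(q) else 0)
b=cv2.resize(cam("scene")["p"][110:250,120:270],(400,373),interpolation=2)
w=np.zeros((380,800,3),np.uint8); w[:373,:400]=b; w[:300,400:762]=a; cv2.imwrite("pics/tip2.png",w[:,:,::-1])
E
```

```text
t: 41.23
eef_pos: [423.7, -229.7, 192.9]
tcp_rot: [3.14, 0.001, 1.571]
ft_force: [-0.8, 0.3, -0.5]
opening: 0.007
grip_force: 0.3
t: 41.65
eef_pos: [461.5, -229.5, 221.8]
tcp_rot: [3.141, 0.0, 1.571]
ft_force: [-3.7, 0.6, 8.0]
opening: 0.003
grip_force: 3.8
t: 42.07
eef_pos: [479.6, -229.5, 227.9]
tcp_rot: [3.141, 0.0, 1.571]
ft_force: [-3.8, 2.1, 12.7]
opening: 0.005
grip_force: 5.9
t: 42.48
eef_pos: [479.3, -229.5, 227.8]
tcp_rot: [3.141, 0.0, 1.571]
ft_force: [-4.0, 1.9, 12.0]
opening: 0.007
grip_force: 5.6
t: 42.9
eef_pos: [479.3, -229.5, 227.8]
tcp_rot: [3.141, 0.0, 1.571]
ft_force: [-2.7, 2.1, 11.6]
opening: 0.005
grip_force: 5.6
t: 43.32
eef_pos: [442.1, -229.5, 211.5]
tcp_rot: [-3.142, 0.0, 1.571]
ft_force: [-1.5, -0.6, 2.5]
opening: 0.008
grip_force: 1.4
t: 43.73
eef_pos: [391.7, -229.4, 193.3]
tcp_rot: [-3.141, -0.001, 1.571]
ft_force: [-0.5, 0.4, -0.8]
opening: 0.001
grip_force: 0.0
t: 44.07
eef_pos: [393.8, -230.8, 300.4]
tcp_rot: [3.134, 0.006, 1.571]
ft_force: [-0.7, 1.0, -0.2]
opening: 0.004
grip_force: 0.0
[ 393.80466516 -230.82391131  300.3754741 ] [3.13357518 0.00622387 1.57082398]
flap top 759 [ 417.45964735 -246.91160377  187.15285036]
```

View pics/tip2.png

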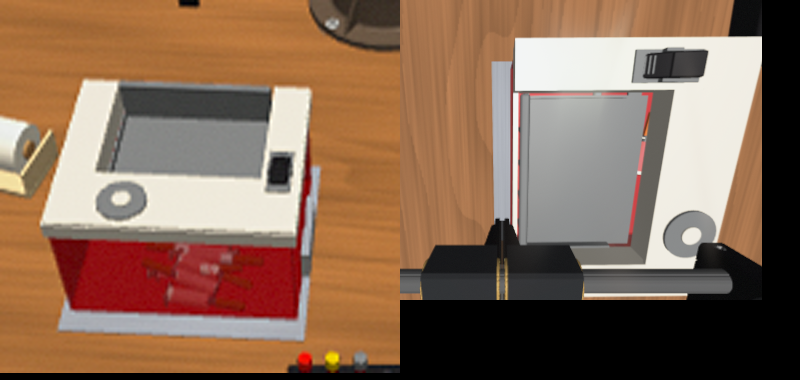

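The tray is level and empty. I'll check the depth of the piece glimpsed in the rear gap at (645,130), and that the pad is clear.

Run:
```python
from h import *
c=cam("wrist"); P=cloud(c); print(c["p"][120:175:6,393:398].max(1).tolist())
for v in range(95,190,8): print(v,[P[v,u].round().astype(int).tolist() for u in (388,392,396,400)])
c=cam("scene");P=cloud(c); m=(P[...,0]>440)&(P[...,0]<690)&(P[...,1]>75)&(P[...,1]<380); print("pad z",np.percentile(P[m][:,2],[50,99.5,100]))
go([573,-109,206],1.571)
```

```text
[[149, 150, 150], [151, 151, 151], [148, 150, 149], [164, 163, 159], [225, 148, 148], [227, 147, 147], [227, 143, 142], [227, 133, 133], [227, 127, 129], [238, 238, 230]]
95 [[552, -131, 130], [556, -130, 129], [624, -124, 6], [630, -124, 6]]
103 [[553, -139, 129], [557, -139, 130], [563, -139, 129], [567, -139, 129]]
111 [[554, -148, 130], [558, -148, 131], [564, -148, 129], [568, -148, 130]]
119 [[556, -158, 129], [561, -158, 129], [566, -158, 129], [636, -161, 6]]
127 [[557, -167, 130], [561, -167, 131], [566, -167, 130], [632, -173, 17]]
135 [[558, -176, 131], [563, -176, 130], [568, -176, 130], [633, -185, 20]]
143 [[560, -186, 130], [564, -186, 130], [630, -199, 17], [572, -186, 134]]
151 [[561, -196, 129], [566, -196, 129], [627, -211, 26], [572, -195, 137]]
159 [[563, -206, 130], [568, -206, 129], [629, -224, 26], [572, -204, 139]]
167 [[564, -216, 130], [569, -216, 130], [632, -237, 25], [573, -214, 142]]
175 [[566, -227, 129], [626, -250, 27], [573, -225, 135], [572, -223, 146]]
183 [[567, -237, 130], [639, -269, 6], [573, -235, 139], [573, -233, 146]]
pad z [0.38080638 7.83775631 9.61858303]
t 44.27 at [ 392.  -229.2  293.1] [-3.141e+00 -1.000e-03  1.571e+00]
move (array([120.2, 181.1,  87.1]), np.float64(-0.0), array([-0.67,  0.16,  1.84,  0.  ,  1.14, -0.67]))
```

```bash
python3 steer.py '{"offsets": [[24,36,0,0,0],[48,72,0,0,0],[72,108,0,0,0],[96,144,0,0,0],[120,180,10,0,0]]}'; python3 steer.py '{"offsets": [[0,0,35,0,0],[0,0,70,0,0],[0,0,77,0,0],[0,0,77,0,0]]}';python3 -c "
from h import *
go([572,-109,187],1.571)"
```

```text
t: 44.68
eef_pos: [566.8, -113.0, 285.1]
tcp_rot: [-3.141, -0.0, 1.571]
ft_force: [0.7, -0.9, 1.2]
opening: 0.006
grip_force: 0.0
t: 45.02
eef_pos: [563.9, -114.0, 205.7]
tcp_rot: [-3.135, -0.002, 1.571]
ft_force: [-0.1, 0.0, 0.4]
opening: 0.001
grip_force: 0.0
t 45.02 at [ 563.9 -114.   205.7] [-3.135e+00 -2.000e-03  1.571e+00]
move (array([ 5. ,  8.2, 18.7]), np.float64(0.0), array([-0.31,  0.43,  1.69,  0.  ,  1.03, -0.31]))
```

```bash
python3 steer.py '{"offsets": [[4,5,0,0,0],[4,5,0,0,0],[4,5,0,0,0]]}';python3 -c "
from h import *
go([572,-109,186],1.571)"
```

```text
t: 45.27
eef_pos: [571.0, -110.6, 210.4]
tcp_rot: [3.139, 0.001, 1.571]
ft_force: [-0.0, -0.1, -0.4]
opening: 0.009
grip_force: 0.0
t 45.27 at [ 571.  -110.6  210.4] [3.139e+00 1.000e-03 1.571e+00]
move (array([ 1.6,  0.9, 24.4]), np.float64(-0.0), array([-0.3 ,  0.43,  1.68,  0.  ,  1.03, -0.31]))
```

```bash
python3 steer.py '{"offsets": [[0,1,5,0,0],[0,1,10,0,0],[0,1,14,0,0],[0,1,17,0,0],[0,1,20,0,0]]}';python3 steer.py '{"offsets": [[0,0,2,0,0],[0,0,4,0,0],[0,0,5,0,0],[0,0,5,0,0]]}';python3 steer.py '{"offsets": [[0,0,-30,0,0],[0,0,-60,0,0],[0,0,-90,0,0],[0,0,-90,0,0]]}'
python3 - <<'E'
from items import *
c=cam("wrist"); P=cloud(c); g=c["p"].max(2)
m=(P[...,0]>515)&(P[...,0]<582)&(P[...,1]>-121)&(P[...,1]<-97)&(g<75)&(P[...,2]<215)
q=P[m];o=np.argsort(q[:,0])
for k in np.array_split(o,6): print(q[k].mean(0).round(1))
a=c["p"][:300,100:500]; b=cv2.resize(cam("scene")["p"][110:280,90:440],(800,389),interpolation=2)[:,:400+400]
w=np.zeros((600,800,3),np.uint8); w[:300,:400]=a; b=cv2.resize(b,(617,300)); w[300:,:617]=b; cv2.imwrite("pics/end.png",w[:,:,::-1])
E
```

```text
t: 45.68
eef_pos: [571.6, -110.5, 188.8]
tcp_rot: [3.14, 0.0, 1.571]
ft_force: [-2.9, -0.0, 33.0]
opening: -0.002
grip_force: 15.2
t: 46.02
eef_pos: [573.7, -110.8, 187.8]
tcp_rot: [3.133, 0.002, 1.571]
ft_force: [2.2, 3.1, 30.4]
opening: 0.005
grip_force: 14.3
t: 46.35
eef_pos: [572.5, -110.7, 278.7]
tcp_rot: [3.135, 0.002, 1.571]
ft_force: [-0.4, 0.2, 0.2]
opening: 0.01
grip_force: 0.0
[ 533.7 -105.9  196.6]
[ 544.8 -105.5  194.2]
[ 553.  -107.6  193.5]
[ 560.3 -107.5  191.4]
[ 568.  -106.9  188.4]
[ 576.1 -107.3  184.7]
```

View pics/end.png

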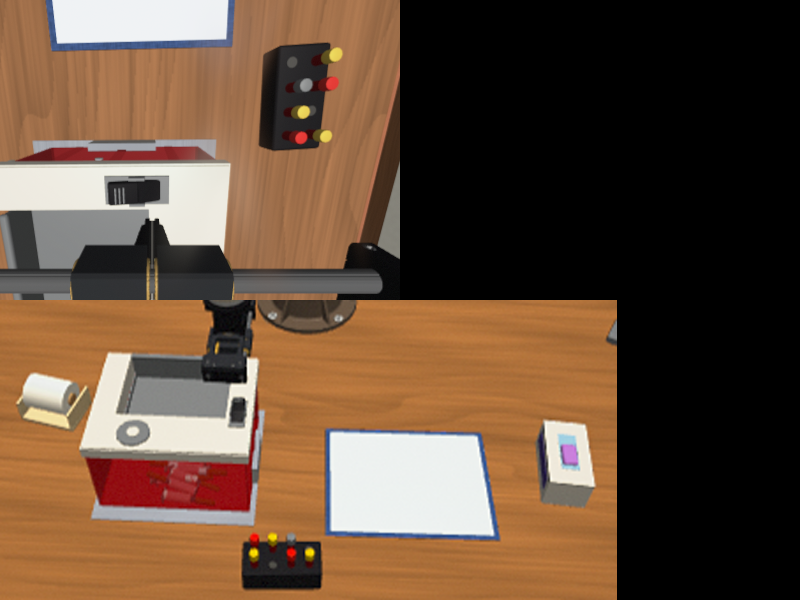

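The final view shows the rocker locked, with its front end up at 197 and its rear at 185. The tray is level, the pad is empty and the bystanders stand where they were. Handing in.

```bash
python3 -c "
from cell import env
print(env.job_done())"
```

```text
the job is handed in; nothing more can be done
None
```

All six used items (three syringes, three holders) are in the sharps container, the tray is level and the rocker is locked; the tube rack, label roll and glove box were left untouched, and the job was handed in at about 46 s.

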